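Clear the drilling scrap and close up the bit blocks

TASK

Clear the three chunky pieces of scrap wood out of the black bit rail and into the metal scrap bin. Then slide the two bit blocks along the rail, one at a time and without lifting them out: first the one nearer the steel stop right up against the stop, then the other right up against the first. Leave the jar, hex keys, bit case and mallet where they are.

Things in the scene. Friction and masses are not known exactly. Their poses are not given: they have to be found in the camera images.
- rail: Fixed black plastic channel lying on the bench, 470 mm long and 80 mm wide, with a rubber floor. Origin: centre of its underside. Its y axis runs along the channel towards the steel stop, its x axis across it. Floor top 6 mm above the bench; the inside is 60 mm wide and 450 mm long (y from -225 to +225 mm); side walls and the lip at the -y end are 10 mm thick, tops 14 mm above the bench. The steel stop at the +y end is 12 mm thick, top 26 mm above the bench.
- rail_stop (a point): Middle of the foot of the steel stop's inner face, on the channel floor (225 mm from the rail's origin along its y). Axes as the rail's.
- block_1_center (a point): Centre of the wooden part of the bit block nearer the steel stop: loose brown wooden block in the rail, 56 mm wide (x, across the rail), 70 mm long (y, along the rail), 34 mm high, standing on the rail floor; 0.15 to 0.31 kg. Three thick short steel bits stand fixed in a row along y on its top, rising up to 32 mm above it. Home: its far end face touches the stop, so this point lies at 190 mm along the rail's y.
- block_2_center (a point): Centre of the wooden part of the other bit block, further from the stop, with 38 to 63 mm of free space between the two: same wooden block (56 x 70 x 34 mm, axes alike), with three thin steel bits rising up to 38 mm above it. Home: it touches the first block, so this point lies at 120 mm along the rail's y.
- block_1: The same first block; origin at the centre of its underside, axes as its centre point.
- block_2: The same second block; origin at the centre of its underside, axes as its centre point.
- offcut_center (a point): Centre (half-way up) of a loose plain pine offcut, 26 mm (x) by 46 mm (y) and 30 mm high, about 20 g, lying on the rail floor between the first block and the stop, its long side roughly along the rail.
- tenon_center (a point): Centre (half-way up) of a loose stepped pine offcut: foot 28 mm (x) by 46 mm (y) and 20 mm high, with a 28 mm (x) by 26 mm (y) step 10 mm high in the middle of its top, 30 mm high in all, about 20 g, lying in the same space.
- plug_center (a point): Centre (half-way up) of a loose round pine hole-saw plug standing on its flat end, 34 mm diameter, 30 mm high, about 20 g, in the same space.
- offcut: The same plain offcut; origin at the centre of its underside.
- tenon: The same stepped offcut; origin at the centre of its underside.
- plug: The same round plug; origin at the centre of its underside.
- bin: Fixed dark steel open scrap bin standing on the bench beyond the rail, 140 mm (x) by 180 mm (y), 70 mm high, walls and floor 4 mm. Origin: centre of its underside.
- jar: Bystander: glass jam jar of rivets with a metal lid, 72 mm diameter, 88 mm high. Origin: centre of its underside.
- hexset: Bystander: chrome hex keys standing in a black holder, 34 x 80 mm, 80 mm high. Origin: centre of its underside.
- bitcase: Bystander: white plastic bit case, 90 x 130 mm, 40 mm high. Origin: centre of its underside.
- mallet: Bystander: blue mallet lying on the bench, head 65 x 100 x 60 mm, wooden handle 240 mm long pointing along its -x. Origin: centre of the head's underside.

How it is judged:
On the way, in this order (a step that is already met when the one before it is completed fails the run):
1. all three scraps lie in the bin while both blocks are still at their own end of the rail (x of offcut_center in the frame of bin between -0.066 and 0.066 m and y of offcut_center in the frame of bin between -0.086 and 0.086 m and z of each of offcut_center, tenon_center, plug_center in the frame of bin below 0.065 m and x of tenon_center in the frame of bin between -0.066 and 0.066 m and y of tenon_center in the frame of bin between -0.086 and 0.086 m and x of plug_center in the frame of bin between -0.066 and 0.066 m and y of plug_center in the frame of bin between -0.086 and 0.086 m and y of block_1_center in the frame of rail below 0.03 m and y of block_2_center in the frame of rail below -0.08 m), for 0.2 s.
2. the first block is up against the stop while the second still stands well back (y of block_1_center in the frame of rail above 0.185 m and x of block_1_center in the frame of rail between -0.005 and 0.005 m and z of block_1_center in the frame of rail below 0.027 m and angle between block_1_center's own z axis and vertical below 0.1 rad and y of block_2_center in the frame of rail below 0.04 m), for 0.2 s.
3. the second block is up against the first, which is still against the stop (y of block_1_center in the frame of rail above 0.185 m and x of block_1_center in the frame of rail between -0.005 and 0.005 m and z of each of block_1_center, block_2_center in the frame of rail below 0.027 m and angle between each of block_1_center, block_2_center's own z axis and vertical below 0.1 rad and y of block_2_center in the frame of rail above 0.112 m and x of block_2_center in the frame of rail between -0.005 and 0.005 m), for 0.2 s.
At the end, for the whole second after the job is handed in: All three scraps are in the bin (centres inside its walls and below its rim); the first block is within 5 mm of the stop and the second within 8 mm of its own home place (both gaps together), both upright on the rail floor; everything is at rest (all of step 3 and x of offcut_center in the frame of bin between -0.066 and 0.066 m and y of offcut_center in the frame of bin between -0.086 and 0.086 m and z of each of offcut_center, tenon_center, plug_center in the frame of bin below 0.065 m and x of tenon_center in the frame of bin between -0.066 and 0.066 m and y of tenon_center in the frame of bin between -0.086 and 0.086 m and x of plug_center in the frame of bin between -0.066 and 0.066 m and y of plug_center in the frame of bin between -0.086 and 0.086 m and linear speed of each of offcut, tenon, plug, block_1, block_2 below 0.02 m/s); the robot touches nothing.
It fails at once if the jar, hex key set, bit case or mallet moved by more than 30 mm (distance of any of jar, hexset, bitcase, mallet from where it was at the start of the episode above 0.03 m).
It fails at once if a bit block lifted by more than 15 mm or tipped over (height (world z) of any of block_1_center, block_2_center above 0.038 m or angle between any of block_1_center, block_2_center's own z axis and vertical above 0.4 rad).
It also fails if it takes over 72 s, if anything falls off the work surface, if the arm or the gripper's body presses on something with over 40 N, if the wrist force passes 120 N, or if a joint passes its speed limit or range.

ROBOT

A 7-joint arm with a two-finger parallel gripper is mounted at the origin on the work surface. World frame = base frame: x ahead of the robot, y to its left, z up, the work surface at z = 0. Lengths are in m, angles in rad, forces in N, time in s.
With the tool pointing down it reaches from about 0.375 to 0.925 m from the base axis. Payload 3.1 kg.
Tool frame: the origin (TCP) lies between the finger pads; the fingertips stand 19 mm ahead of it and the grasp point (between the pads) is the TCP; z points along the fingers, y is the line along which they close (so a half turn about z gives the same grasp; the last joint's range is limited). The gripper opens to 85 mm and grips with 20 to 120 N. Pads are 22 mm wide; open, the fingers measure 114 mm over their backs; the gripper's body (76 mm by 85 mm) begins 54 mm behind the grasp point. The pads swing forward as they close: fully open they stand 13 mm farther back than shut.
Start: joints at [1.158, 0.383, 0.044, 1.598, -0.018, 1.161, -0.05], TCP at [0.201, -0.618, 0.25] pointing down, gripper open.
Joint ranges: [-2.61, 2.61], [-0.41, 2.15], [-1.48, 1.57], [0, 2.5], [-1.57, 4.71], [0.05, 1.97], [-2.85, 2.85]. Speed limits (rad/s): [2.79, 2.79, 3.14, 3.14, 3.14, 3.14, 3.14].

INTERFACE

Orientations are given as a unit quaternion [x, y, z, w].
In Python, from bench import move_ptp, movel, move_j, move_gripper, pause, inverse_kinematics, read_camera, camera_params, MotionError, sign_off, look_for, tip_of, read_time_s, read_qpos, read_joint_vel, read_effort, read_eef_pos, read_tcp_rot, read_ft_force, read_ft_torque, read_finger_gap, read_grasp_force gives the robot as it stands. Calls block until the motion is done:
- move_ptp(position, orientation): joint-space move of the TCP to a pose.
- movel(position, orientation=None, speed=0.15): straight line of the TCP; orientation=None keeps the orientation; speed is the mean speed in m/s.
- move_j(angles): joint-space move.
- move_gripper(opening, effort=None): finger opening in m; effort is the grip in N (None keeps the last); returns when the fingers have stopped.
- pause(seconds).
- inverse_kinematics(position, orientation): joint angles nearest the present ones, or None.
- read_camera(name): name is "scene" or "top"; returns the picture (384x512x3 uint8, red, green, blue); there is no depth.
- camera_params(name): a dict with "K" (3x3 intrinsics, pixels), "dist_coeffs" ([k1, k2, p1, p2, k3] as OpenCV has them; the pictures are not rectified), "camera_from_world" (4x4, takes a point from world to camera coordinates). Camera axes: x right, y down, z forward; pixel columns grow to the right and rows downward; lengths in m; the calibration is good to about 2 mm. A picture is of the moment at which its call begins. camera_params takes no time and is no camera call.
A pose or a line that the arm cannot do raises MotionError and nothing moves.
- sign_off(): hands the job in; it is judged then, once.
Trained networks look in the newest picture that a camera, given by its name, has taken for a name from the list of things; names that differ only in an ending like _2 or _b are one class to them, and where a whole thing is asked for, a point or a joint stands for the part that bears it (a point fixed in the world has none). Each returns a list of dicts, best first, with "confidence" (0 to 1); they miss things now and then, are a little off and sometimes report something else, mostly with a low value. They report only what shows in the picture. A call takes as long as a camera call.
- look_for(camera, name): "at" ([column, row] in pixels, amid what is visible of it).
- tip_of(camera, name): "at" ([column, row] in pixels: a listed point, or the origin of a listed thing).
Readings, each from a call of its own:
- read_time_s(): time.
- read_qpos(): joint angles.
- read_joint_vel(): joint speeds.
- read_effort(): joint torques, N m.
- read_eef_pos(): TCP position.
- read_tcp_rot(): TCP orientation.
- read_ft_force(): force on the tool from outside, world axes, zero at the start.
- read_ft_torque(): the same for the moment, N m.
- read_finger_gap(): finger opening in m.
- read_grasp_force(): force on a finger pad.
Only numpy, scipy, OpenCV 4.12 (cv2) and the standard library are available. Lean on these libraries where they do the work, as an engineer would, in place of code of your own. Each camera call takes 0.05 s, during which the arm holds its last target. There are 200 camera calls.

## Working session

There is one attempt and no reset: what is moved stays moved. The work goes in short steps, each a Python script; the robot and the scene stay as the last script left them, time stands still between calls to the robot, and variables do not carry over. Pictures are saved under pics/ and viewed, at most 10 in all, crops included, and the job is handed in when it is done.

```bash
mkdir -p pics; ls; cat > h.py <<'E'
import numpy as np, cv2
from bench import *
def cam(n):
    p=camera_params(n); return np.array(p["K"]),np.array(p["dist_coeffs"]),np.array(p["camera_from_world"])
def w2p(n,P):
    K,d,T=cam(n); return cv2.projectPoints(np.atleast_2d(np.array(P,float)),cv2.Rodrigues(T[:3,:3])[0],T[:3,3],K,d)[0].reshape(-1,2)
def p2w(n,px,z):
    K,d,T=cam(n); u=cv2.undistortPoints(np.array(px,float).reshape(1,1,2),K,d).ravel()
    R=T[:3,:3]; c=-R.T@T[:3,3]; r=R.T@np.array([u[0],u[1],1]); return c+r*(z-c[2])/r[2]
def shot(n,name):
    im=read_camera(n); cv2.imwrite(f"pics/{name}.png",im[:,:,::-1]); return im
E
python3 - <<'E'
from h import *
for n in("scene","top"):
    shot(n,n+"0"); K,d,T=cam(n); print(n,"campos",-T[:3,:3].T@T[:3,3],K[0,0])
    for t,z in(("rail",0),("rail_stop",.006),("block_1_center",.023),("block_2_center",.023),("offcut_center",.021),("tenon_center",.021),("plug_center",.021),("bin",0),("jar",0),("hexset",0),("bitcase",0),("mallet",0)):
        print(t,[(np.round(r["at"],1).tolist(),round(r["confidence"],2),p2w(n,r["at"],z)[:2].round(3).tolist()) for r in tip_of(n,t)[:3]])
print(read_tcp_rot(),read_time_s())
E
python3 -c "
import cv2,numpy as np
a=cv2.imread('pics/scene0.png');b=cv2.imread('pics/top0.png');cv2.imwrite('pics/both0.png',cv2.resize(np.vstack([a,b]),None,fx=.78,fy=.78))"
```

```text
pics
scene campos [1.26065948 0.40219039 0.96186535] 416.62841460727947
rail [([276.3, 182.8], 0.59, [0.5, 0.031])]
rail_stop [([344.7, 211.9], 0.67, [0.497, 0.254])]
block_1_center [([259.2, 172.0], 0.69, [0.508, -0.026]), ([356.1, 274.2], 0.56, [0.678, 0.36])]
block_2_center [([223.4, 158.8], 0.92, [0.52, -0.151]), ([222.4, 161.4], 0.22, [0.531, -0.147])]
offcut_center [([328.4, 203.7], 0.46, [0.507, 0.205]), ([223.7, 158.9], 0.24, [0.518, -0.151])]
tenon_center [([275.3, 184.5], 0.69, [0.524, 0.04])]
plug_center [([286.5, 187.2], 0.41, [0.516, 0.073])]
bin [([268.3, 242.1], 0.81, [0.699, 0.118])]
jar [([355.7, 273.7], 0.91, [0.663, 0.357])]
hexset [([152.6, 169.4], 0.94, [0.659, -0.327])]
bitcase [([407.1, 270.2], 0.85, [0.583, 0.466])]
mallet [([121.9, 143.7], 0.88, [0.623, -0.491])]
top campos [ 0.4371242 -0.0118478  1.1479835] 373.3571180832688
rail [([249.9, 217.6], 0.57, [0.503, 0.033]), ([266.8, 217.0], 0.2, [0.505, -0.019])]
rail_stop [([177.3, 219.6], 0.85, [0.495, 0.256]), ([237.8, 219.3], 0.62, [0.497, 0.07]), ([371.3, 173.0], 0.49, [0.642, -0.341])]
block_1_center [([269.2, 214.9], 0.79, [0.51, -0.026])]
block_2_center [([309.4, 211.9], 0.87, [0.52, -0.147]), ([241.1, 215.9], 0.75, [0.507, 0.059])]
offcut_center [([248.0, 214.7], 0.48, [0.51, 0.038]), ([368.6, 172.3], 0.41, [0.642, -0.328])]
tenon_center [([213.4, 216.9], 0.46, [0.503, 0.143])]
plug_center [([240.6, 216.1], 0.64, [0.506, 0.061])]
bin [([223.2, 157.6], 0.7, [0.691, 0.119])]
jar [([149.2, 167.3], 0.87, [0.659, 0.352])]
hexset [([370.1, 175.3], 0.8, [0.636, -0.338]), ([222.8, 156.3], 0.62, [0.695, 0.12]), ([423.3, 180.3], 0.38, [0.621, -0.502])]
bitcase [([113.2, 192.3], 0.84, [0.579, 0.463]), ([217.7, 218.2], 0.44, [0.5, 0.133])]
mallet [([421.1, 180.7], 0.71, [0.62, -0.495])]
[ 9.87632562e-01  1.56786231e-01  4.36981093e-06 -2.67623228e-05] 1.3
```

View pics/top0.png

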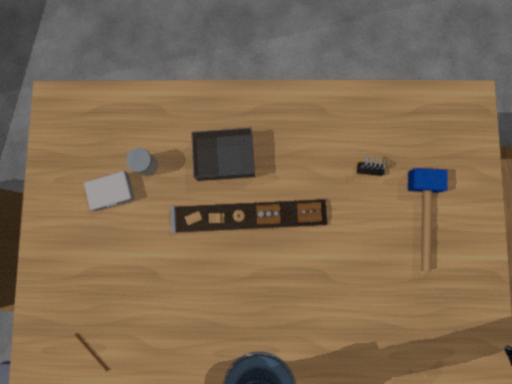

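View pics/scene0.png

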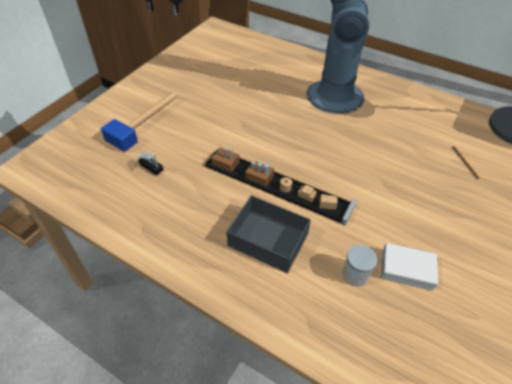

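The top view shows the rail running from (327,212) to the stop at (173,219). The scraps are near (193,217), (217,218) and (238,216), the blocks near (268,214) and (309,212), and the bin near (223,155). I'll zoom in to get orientations.

```bash
python3 - <<'E'
from h import *
im=cv2.imread("pics/top0.png"); c=im[190:245,165:335]
cv2.imwrite("pics/crop0.png",cv2.resize(c,None,fx=4.7,fy=4.7,interpolation=cv2.INTER_CUBIC))
# warm/bright pine and wood blobs inside rail
hsv=cv2.cvtColor(im,cv2.COLOR_BGR2HSV)
m=np.zeros(im.shape[:2],np.uint8); m[203:229,178:326]=1
m=((hsv[:,:,2]>90)&(m>0)).astype(np.uint8)
cs,_=cv2.findContours(m,cv2.RETR_EXTERNAL,cv2.CHAIN_APPROX_NONE)
for k in cs:
    if cv2.contourArea(k)<15: continue
    r=cv2.minAreaRect(k); M=cv2.moments(k); px=[M['m10']/M['m00'],M['m01']/M['m00']]
    h=.036 if px[0]<250 else .04
    b=np.array([p2w("top",q,h)[:2] for q in cv2.boxPoints(r)]); e=b[1]-b[0],b[2]-b[1]
    e=max(e,key=np.linalg.norm)
    print(np.round(px,1),p2w("top",px,h)[:2].round(4),"size",[round(float(np.linalg.norm(b[i+1]-b[i])),3) for i in(0,1)],"long dir deg",np.degrees(np.arctan2(e[1],e[0])).round(1))
# rail corners
for s in("top",):
    for q in([173,219.5],[327.3,212]): print(q,p2w(s,q,.014)[:2])
# rail footprint: dark
E
```

```text
[306.3 227. ] [ 0.4739 -0.1349] size [0.198, 0.009] long dir deg -89.7
[215.8 217.5] [0.5004 0.1337] size [0.045, 0.027] long dir deg -89.7
[193.  217.7] [0.4996 0.2023] size [0.048, 0.028] long dir deg -66.3
[238.2 215.4] [0.5072 0.0669] size [0.033, 0.033] long dir deg -89.7
[267.9 214. ] [ 0.5116 -0.0214] size [0.065, 0.053] long dir deg -89.7
[309.  211.8] [ 0.5188 -0.1434] size [0.068, 0.052] long dir deg -86.5
[195.  203.9] [0.541  0.1974] size [0.181, 0.009] long dir deg -89.7
[173, 219.5] [0.49486    0.26761317]
[327.3, 212] [ 0.52040838 -0.20182181]
```

View pics/crop0.png

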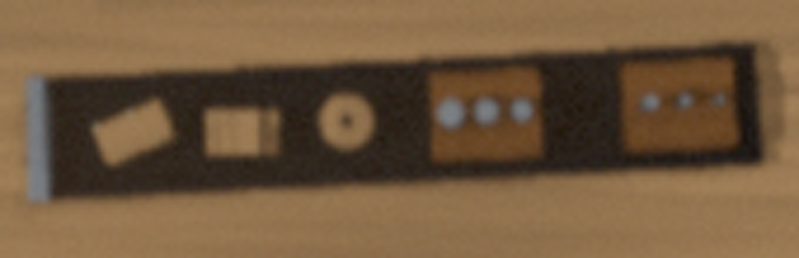

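The plain offcut at (193,217) is turned about 20° from the rail. The tenon at (217,218) is aligned with it, and the plug is at (238,216). The finger tips will stay above the 14 mm walls, starting with the offcut.

```bash
cat >> h.py <<'E'
from scipy.spatial.transform import Rotation as Ro
def quat(deg):
    a=np.radians(deg); c,s=np.cos(a),np.sin(a)
    return Ro.from_matrix(np.array([[-s,c,0],[c,s,0],[0,0,-1]])).as_quat()
def best(p,deg):
    o=[]
    for d in(deg,deg+180):
        q=inverse_kinematics(p,quat(d))
        if q is not None:o.append((abs(q[6]),d,q))
    return min(o,key=lambda t:t[0])
def take(x,y,deg,binxy,z=.037,op=.055):
    _,d,q=best([x,y,.10],deg); print("deg",d,np.round(q,2))
    move_gripper(op,30); move_ptp([x,y,.10],quat(d)); movel([x,y,z],speed=.15)
    move_gripper(0.0,30); print("gap",read_finger_gap(),read_grasp_force())
    movel([x,y,.14],speed=.25); print("gap up",read_finger_gap(),"t",read_time_s())
def drop(b,deg=3.1):
    _,d,q=best([*b,.15],deg)
    move_ptp([*b,.15],quat(d)); movel([*b,.085],speed=.2); g=read_finger_gap()
    move_gripper(.055); movel([*b,.15],speed=.3); print("gap before drop",g,"t",read_time_s())
E
python3 - <<'E'
from h import *
take(.4996,.2023,23.7,None)
shot("top","t1")
E
```

```text
deg 23.7 [ 0.35  0.58 -0.99  1.94  0.6   0.94 -0.52]
gap 0.024817018298836833 30.173016786575317
gap up 0.025222701033979736 t 6.3
```

```bash
python3 - <<'E'
from h import *
drop([.692,.165])
take(.5004,.1337,3.1,None); drop([.694,.118])
take(.5065,.0669,3.1,None); drop([.697,.072])
shot("top","t2"); shot("scene","s2")
a=cv2.imread("pics/top0.png")[110:240,150:340]; b=cv2.imread("pics/t2.png")[110:240,150:340]; s=cv2.imread("pics/s2.png")[130:280,190:380]
s=cv2.resize(s,(570,450)); b=cv2.resize(b,None,fx=3,fy=3)[:150*3]
cv2.imwrite("pics/chk2.png",cv2.resize(np.vstack([b,s]),None,fx=.7,fy=.7))
E
```

```text
gap before drop 0.024988128104418156 t 8.3833
deg 3.1 [ 0.45  0.51 -0.93  1.99  0.52  0.89 -0.71]
gap 0.02710003064959688 30.478029996156693
gap up 0.027328410956557272 t 10.8917
gap before drop 0.027255670555837927 t 12.9167
deg 3.1 [ 0.6   0.51 -0.95  2.01  0.53  0.89 -0.59]
gap 0.03266945851838887 30.085552632808685
gap up 0.03223594984187751 t 15.4
gap before drop 0.0328818320305664 t 17.3667
```

View pics/chk2.png

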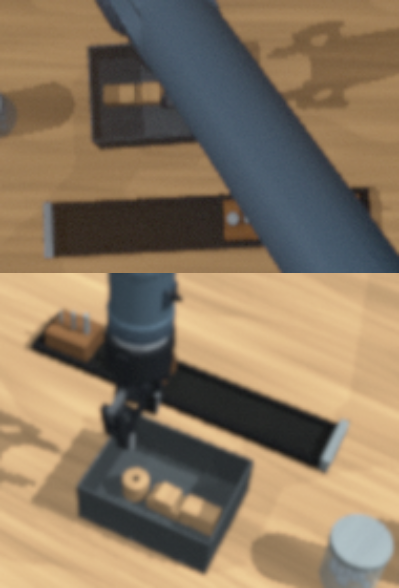

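All three scraps are in the bin: the lower view shows the plug, tenon and offcut in a row at its floor. Next I'll push block 1 from behind with closed fingers.

```bash
cat >> h.py <<'E'
t=np.radians(3.1); U=np.array([-np.sin(t),np.cos(t)])
def rx(y): return .5084-(y-.033)*np.tan(t)
def push(y0,ycoarse,ymax,z=.037,flim=15):
    _,d,q=best([rx(y0),y0,.13],3.1); move_gripper(0,30)
    move_ptp([rx(y0),y0,.14],quat(d)); movel([rx(y0),y0,z],speed=.15)
    f0=np.array(read_ft_force()); print("down",f0.round(1),read_eef_pos())
    y=y0
    while y<ymax:
        y+= min(.03,ycoarse-y) if y<ycoarse-1e-4 else .0015
        movel([rx(y),y,z],speed=.08 if y<=ycoarse else .03)
        f=np.array(read_ft_force())-f0
        print(round(y,4),f.round(1),np.round(read_eef_pos(),4))
        if f[1]< -flim: break
        if abs(f[0])>25 or abs(f[2])>25: print("side load"); break
    print("t",read_time_s())
E
python3 - <<'E'
from h import *
push(-.0824,.165,.185)
E
```

```text
down [-0.   0.3  0.7] [ 0.51572647 -0.08180571  0.03760055]
-0.0524 [ 0.  -0.8 -1.5] [ 0.513  -0.0515  0.0373]
-0.0224 [ 0.6 -1.1 -1.6] [ 0.5113 -0.0215  0.037 ]
0.0076 [-0.3 -0.3 -1.2] [0.5097 0.0085 0.0371]
0.0376 [ 0.3  0.1 -0.8] [0.5081 0.0386 0.0371]
0.0676 [-0.4 -0.2 -0.7] [0.5064 0.0688 0.0371]
0.0976 [ 0.3 -1.  -0.9] [0.5047 0.0988 0.0371]
0.1276 [-0.3 -0.9 -0. ] [0.5031 0.1286 0.0371]
0.1576 [-0.5 -1.  -1.6] [0.5015 0.1586 0.0371]
0.165 [-0.3 -0.  -0.8] [0.5012 0.1656 0.0371]
0.1665 [ 0.3 -0.3 -0.7] [0.5012 0.1665 0.037 ]
0.168 [ 0.6 -1.4 -0.4] [0.5012 0.1676 0.0369]
0.1695 [-0.2 -1.2 -0.7] [0.501  0.1696 0.037 ]
0.171 [-0.5 -1.9 -0.3] [0.5008 0.1714 0.037 ]
0.1725 [ 0.4 -1.9 -0.9] [0.5008 0.1729 0.037 ]
0.174 [ 0.  -1.8 -0.9] [0.5007 0.1743 0.037 ]
0.1755 [ 0.5 -1.1 -1.3] [0.5007 0.1758 0.037 ]
0.177 [ 1.1 -0.8 -1.3] [0.5006 0.1773 0.037 ]
0.1785 [ 0.4 -4.   1.9] [0.5007 0.1774 0.037 ]
0.18 [-1.3 -7.   3.4] [0.5007 0.1775 0.037 ]
0.1815 [-0.5 -9.5  5.4] [0.5007 0.1775 0.0369]
0.183 [ -1.4 -10.7   8.1] [0.5007 0.1775 0.0368]
0.1845 [ -1.3 -13.6   8.8] [0.5007 0.1776 0.0368]
0.186 [ -1.  -14.3  10.2] [0.5007 0.1776 0.0368]
t 27.7667
```

Block 1 stopped hard at TCP y=0.1775, as expected at the stop. Block 2 is next.

```bash
python3 - <<'E'
from h import *
movel([rx(.15),.15,.037],speed=.1); movel([rx(.15),.15,.14],speed=.3)
shot("scene","s3")
for r in tip_of("scene","block_1_center")[:2]: print(r["confidence"],p2w("scene",r["at"],.023))
push(-.206,.098,.118)
movel([rx(.08),.08,.037],speed=.1); movel([rx(.08),.08,.14],speed=.3)
move_j([1.158,0.383,0.044,1.598,-0.018,1.161,-0.05])
shot("top","t4"); shot("scene","s4")
a=cv2.resize(cv2.imread("pics/t4.png")[120:240,150:340],(570,360)); s=cv2.resize(cv2.imread("pics/s4.png")[150:270,190:380],(570,360))
cv2.imwrite("pics/chk4.png",cv2.resize(np.vstack([a,s]),None,fx=.8,fy=.8)); print(read_time_s())
E
```

```text
0.79 [0.49767116 0.22906738 0.023     ]
0.58 [0.60429262 0.46242887 0.023     ]
down [ 0.  -0.5  0.7] [ 0.52231796 -0.20568198  0.03771656]
-0.176 [-0.2  0.  -0.6] [ 0.5197 -0.1749  0.0372]
-0.146 [-0.3  1.2 -0.7] [ 0.518  -0.1448  0.037 ]
-0.116 [ 0.9  0.6 -1. ] [ 0.5165 -0.1149  0.0371]
-0.086 [ 0.8  0.2 -1. ] [ 0.5148 -0.0849  0.0371]
-0.056 [-0.4  0.2 -0.4] [ 0.5131 -0.055   0.0371]
-0.026 [ 0.3 -0.2 -0.9] [ 0.5115 -0.0251  0.0371]
0.004 [-0.1  0.9 -0.6] [0.5099 0.0049 0.0371]
0.034 [-0.4  0.2 -1. ] [0.5082 0.035  0.0371]
0.064 [ 0.1  0.7 -0.9] [0.5066 0.0652 0.0371]
0.094 [ 0.1 -0.2 -0.1] [0.5049 0.0952 0.0371]
0.098 [-0.1  0.6  0.5] [0.5049 0.0982 0.037 ]
0.0995 [ 0.6  0.3 -1.6] [0.5048 0.0992 0.0369]
0.101 [-0.4 -0.5 -0.4] [0.5047 0.1007 0.0369]
0.1025 [-0.1 -0.6 -0.1] [0.5046 0.1027 0.037 ]
0.104 [ 0.8 -0.5 -0.2] [0.5046 0.1044 0.037 ]
0.1055 [ 0.8 -0.4 -0.7] [0.5044 0.1058 0.037 ]
0.107 [-0.3 -1.3 -0.8] [0.5044 0.1073 0.037 ]
0.1085 [ 0.3 -4.5  0.6] [0.5044 0.1075 0.037 ]
0.11 [-1.5 -5.7  3. ] [0.5044 0.1076 0.037 ]
0.1115 [-0.8 -7.7  4.9] [0.5044 0.1076 0.037 ]
0.113 [ -1.  -10.1   6.4] [0.5044 0.1076 0.037 ]
0.1145 [ -0.8 -11.8   9.2] [0.5044 0.1077 0.037 ]
0.116 [ -1.9 -14.3   9.7] [0.5044 0.1077 0.037 ]
0.1175 [ -1.8 -16.5  12.3] [0.5044 0.1077 0.037 ]
t 40.0083
43.8417
```

View pics/chk4.png

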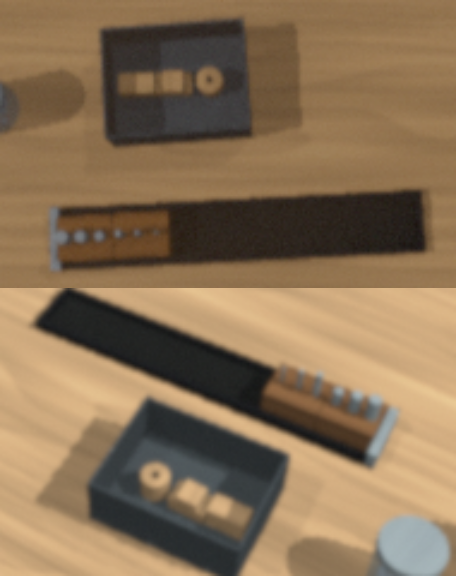

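Both views show the two blocks touching each other and the stop, and all three scraps in the bin. The two stopping points are 70 mm apart, which is one block length, so I'm handing in.

```bash
python3 -c "
from bench import *
print(sign_off())"
```

```text
the job is handed in; nothing more can be done
None
```

I put all three scraps in the bin, slid both bit blocks home against the stop, left the jar, hex keys, bit case and mallet alone, and handed the job in about 44 s into the 72 s limit; the sign-off gave no verdict.

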